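Check the hardness probe on the reference block, then hold it on the tilted specimen

TASK

Take the hand-held hardness probe out of its holder and first check it on the round steel reference block: press its sprung foot lightly inside the engraved ring, square to the face and about half way in, for two seconds. Then do the same inside the ring on the specimen clamped in the tilting stage, with the probe square to its sloping face, and finish while still holding it there with the foot about half pressed in: do not let go. Press gently both times, leave the block and stage where they are, and do not disturb the other things on the bench.

Things in the scene. Friction and masses are not known exactly. Their poses are not given: they have to be found in the camera images.
- probe: Loose hardness probe, 0.13 to 0.27 kg, upright in the holder at first. Grey square grip 28 x 28 x 80 mm; below it a round steel barrel, 18 mm diameter, 40 mm long, then a sprung foot, 8 mm diameter, sticking out 12 mm. Origin on the axis at the barrel's lower end; z up towards the grip, x and y square to the grip's sides. Grip spans z = 40 to 120 mm: take it by two facing sides at about z = 85 mm.
- probe_tip (a point): Centre of the flat end of the sprung foot, 12 mm below the probe's origin when the foot is out. Axes as the probe's.
- probe_foot (a joint): How far the foot is pressed into the barrel: 0 fully out, 0.010 m fully in (hard stop). Spring: 2.0 N just leaves the stop, 4.5 N at 5 mm, 7 N at 10 mm.
- holder: Fixed aluminium block 80 x 80 mm, 62 mm tall on a thin dark foot plate 110 mm square, with an upright 23 mm hole through its middle. The probe's barrel hangs in the hole and its square grip rests on the block's top: lift it more than 52 mm to come clear. Left or right of the middle. Origin: centre of the underside.
- ref_block: Reference block: loose bare steel disc 64 mm in diameter, 15 mm thick, 0.38 kg, lying flat, an engraved ring in the middle of its top. Origin: centre of the underside, z up. It lies in any of three places in the middle of the bench, the two pucks in the others.
- ref_spot (a point): Centre of the ring (18 mm across) on the reference block's top face. z is the face's outward normal (up).
- stage_base: Fixed tilting stage: dark steel base 120 x 130 x 12 mm with two upright aluminium cheeks up to 70 mm high. It stands left or right of the middle, the holder on the other side. Origin: centre of the underside; x and y along the base's sides, its front is -x.
- specimen: Black resin mount 50 mm in diameter, a steel coupon 22 x 38 mm let into its face, clamped on the stage's tilting table at 9 to 29 degrees, locked by stiff friction (gentle pressing does not move it). Origin on the tilt axis, 45 mm above the bench, between the cheeks; z is the face's outward normal, leaning to the stage's front (-x); y along the tilt axis; the face lies 30 mm up z.
- specimen_spot (a point): Centre of the ring (18 mm across) on the specimen's face, 8 mm along y from the face's middle. z is the outward normal of the sloping face: the probe's z must point along it.
- puck_a: Bystander: loose black resin puck 50 mm in diameter, 22 mm high, square steel inset, no ring. Origin: centre of the underside.
- puck_b: Bystander: loose black resin puck 40 mm in diameter, 22 mm high, small round inset, no ring. Origin: centre of the underside.
- paste_jar: Bystander: loose small white jar 44 mm in diameter, 45 mm high. Origin: centre of the underside.
- wash_bottle: Bystander: loose white bottle 64 mm in diameter, 160 mm high. Origin: centre of the underside.
- beaker: Bystander: loose glass beaker 68 mm in diameter, 85 mm high. Origin: centre of the underside.
- brush: Bystander: loose small brush lying flat. Origin: its underside near the middle.
Not all that is in view belongs to the job. Leave any pink or purple look-alike of the probe alone.

How it is judged:
By the outcome, as a careful person would: the job done as asked, in the order asked, and still so for the second after the job is handed in, while the arm keeps its last pose, push and grip.
It also fails if it takes over 61 s, if anything falls off the work surface, if the arm or the gripper's body presses on something with over 40 N, if the wrist force passes 120 N, or if a joint passes its speed limit or range.

ROBOT

A 6-joint arm with a two-finger parallel gripper is mounted at the origin on the work surface. World frame = base frame: x ahead of the robot, y to its left, z up, the work surface at z = 0. Lengths are in m, angles in degrees, forces in N, time in s.
With the tool pointing down it reaches from about 0.325 to 0.85 m from the base axis. Payload 15.5 kg.
Tool frame: the origin (TCP) lies midway between the tips of the shut fingers; the grasp point (between the pads) lies 19 mm behind it; z points along the fingers, y is the line along which they close (so a half turn about z gives the same grasp; the last joint's range is limited). The gripper opens to 91 mm and grips with 3 to 60 N. Pads are 32 mm wide; open, the fingers measure 118 mm over their backs; the gripper's body (76 mm by 178 mm) begins 60 mm behind the grasp point.
Start: joints at [-73.31, 28.281, 77.091, -0, 74.628, -5.472], TCP at [0.236, -0.579, 0.214] pointing down, gripper open.
Joint ranges: [-166.48, 166.48], [-47.26, 123.95], [12.59, 153.08], [-70.14, 250.14], [6.76, 159.57], [-176.63, 176.63]. Speed limits (degrees/s): [108.29, 108.29, 147.25, 172.46, 172.46, 172.46].

INTERFACE

Orientations are given as a 3x3 rotation matrix whose columns are the frame's x, y, z axes.
In Python, from bench import ctrl gives the robot as it stands. The module is installed in compiled form; this text tells all that it offers. Calls block until the motion is done:
- ctrl.goto(position, orientation): joint-space move of the TCP to a pose.
- ctrl.move_l(position, vel=0.15, ori=None, contact_N=None): straight line of the TCP; ori=None keeps the orientation; vel is the mean speed in m/s. With contact_N (N) it stops when the force on the tool has changed by that much, and returns True; else False.
- ctrl.movej(angles): joint-space move.
- ctrl.command_gripper(opening): opening from 0.0 (shut) to 1.0 (fully open); the grip force is fixed at half the most; returns when the fingers have stopped.
- ctrl.sleep(seconds).
- ctrl.ik(position, orientation): joint angles nearest the present ones, or None.
- ctrl.read_camera(name): name is "side" or "top" or "wrist"; returns the picture (384x512x3 uint8, blue, green, red); there is no depth.
- ctrl.camera_params(name): a dict with "fx", "fy", "cx", "cy" (pixels), "pose" (4x4, takes a point from camera to world coordinates); the wrist camera has in their place "T_tool_cam" (4x4, takes a point from camera to tool coordinates, whose origin is the TCP and whose axes are the flange's). Camera axes: x right, y up, looking along -z (the intrinsics and any distortion apply to the point x, -y, -z); pixel columns grow to the right and rows downward; lengths in m; the calibration is good to about 2 mm. A picture is of the moment at which its call begins: read the wrist's pose just before it. camera_params takes no time and is no camera call.
A pose or a line that the arm cannot do raises ctrl.MotionError and nothing moves.
- ctrl.sign_off(): hands the job in; it is judged then, once.
Readings, each from a call of its own:
- ctrl.current_t(): time.
- ctrl.current_q(): joint angles.
- ctrl.current_dq(): joint speeds.
- ctrl.current_effort(): joint torques, N m.
- ctrl.current_tool_pos(): TCP position.
- ctrl.current_eef_rot(): TCP orientation.
- ctrl.current_contact_force(): force on the tool from outside, world axes, zero at the start.
- ctrl.current_wrist_torque(): the same for the moment, N m.
- ctrl.current_grip_width(): opening from 0.0 (shut) to 1.0 (fully open).
- ctrl.current_grasp_force(): force on a finger pad.
Only numpy, scipy, OpenCV 4.12 (cv2) and the standard library are available. Lean on these libraries where they do the work, as an engineer would, in place of code of your own. Each camera call takes 0.05 s, during which the arm holds its last target. There are 200 camera calls.

## Working session

There is one attempt and no reset: what is moved stays moved. The work goes in short steps, each a Python script; the robot and the scene stay as the last script left them, time stands still between calls to the robot, and variables do not carry over. Pictures are saved under pics/ and viewed, at most 10 in all, crops included, and the job is handed in when it is done.

```bash
mkdir -p pics
python3 - <<'E'
from bench import ctrl
import cv2,numpy as np
for n in("top","side"):
    im=ctrl.read_camera(n);cv2.imwrite(f"pics/{n}0.png",cv2.resize(im,None,fx=1.5,fy=1.5));cv2.imwrite(f"pics/{n}_raw.png",im)
    p=ctrl.camera_params(n);print(n,{k:(np.round(v,4).tolist() if not isinstance(v,(str,dict)) else v) for k,v in p.items()})
p=ctrl.camera_params("wrist");print(p);print(ctrl.current_t())
E
```

```text
top {'fx': 449.0149, 'fy': 449.0149, 'cx': 257.4297, 'cy': 194.3361, 'pose': [[0.0158, 0.9956, -0.0921, 0.5011], [-0.9996, 0.0177, 0.0202, -0.0221], [0.0217, 0.0917, 0.9955, 1.0773], [0.0, 0.0, 0.0, 1.0]]}
side {'fx': 379.9335, 'fy': 379.9335, 'cx': 259.4298, 'cy': 196.0936, 'pose': [[-0.7559, 0.5027, -0.4194, 0.1699], [-0.6547, -0.579, 0.4859, 0.4676], [0.0015, 0.6419, 0.7668, 0.8176], [0.0, 0.0, 0.0, 1.0]]}
{'fx': 279.4767550080421, 'fy': 279.4767550080421, 'cx': 252.97791934091055, 'cy': 194.1692289360447, 'T_tool_cam': array([[-1.59492522e-05,  9.66527942e-01,  2.56561372e-01,
         7.21859077e-02],
       [ 9.99999939e-01, -7.38342173e-05,  3.40316567e-04,
         4.28076731e-04],
       [ 3.47868480e-04,  2.56561362e-01, -9.66527882e-01,
        -1.70734679e-01],
       [ 0.00000000e+00,  0.00000000e+00,  0.00000000e+00,
         1.00000000e+00]])}
0.1
```

View pics/top0.png

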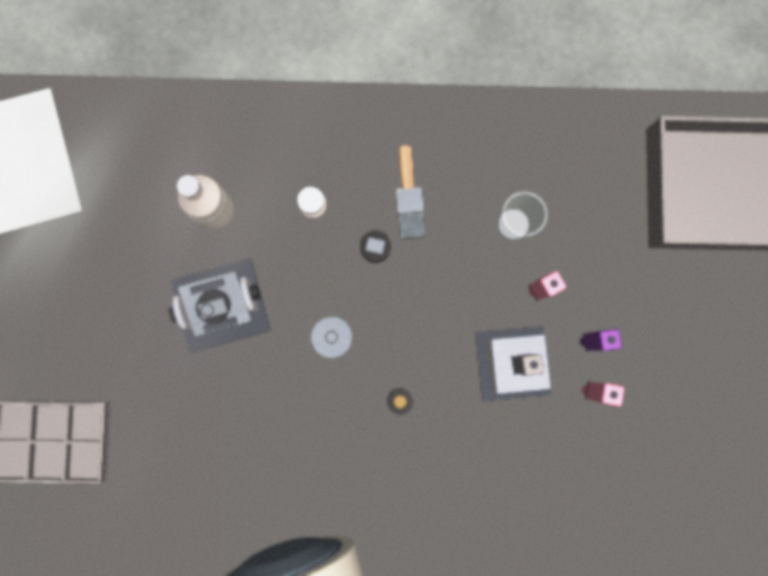

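View pics/side0.png

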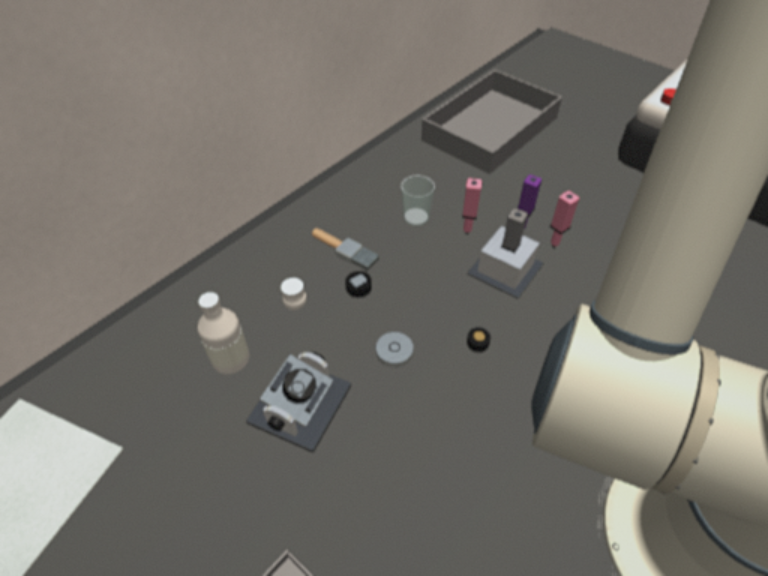

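The probe is the grey square grip standing on the silver block, at top view (534,365) and side view (515,230). Look-alikes in the top view are pink (552,285), purple (610,340) and pink (613,395), all ruled out by colour and because they stand outside the holder. The reference disc with the ring is at (331,337). puck_a is at (375,247) and puck_b at (400,401). The stage is at (220,305).

```bash
cat > h.py <<'E'
from bench import ctrl
import cv2,numpy as np
def cam(name):
    p=ctrl.camera_params(name)
    if name=="wrist":
        T=np.eye(4);T[:3,:3]=ctrl.current_eef_rot();T[:3,3]=ctrl.current_tool_pos();T=T@p["T_tool_cam"]
    else:T=np.array(p["pose"])
    return p,T
def ray(c,u,v):
    p,T=c;d=T[:3,:3]@np.array([(u-p["cx"])/p["fx"],-(v-p["cy"])/p["fy"],-1]);return T[:3,3],d
def plane(c,u,v,z):
    o,d=ray(c,u,v);return o+d*(z-o[2])/d[2]
def tri(*rs):
    A=np.zeros((3,3));b=np.zeros(3)
    for o,d in rs:
        d=d/np.linalg.norm(d);P=np.eye(3)-np.outer(d,d);A+=P;b+=P@o
    x=np.linalg.solve(A,b);return x,[np.linalg.norm(np.cross(x-o,d/np.linalg.norm(d))) for o,d in rs]
def pix(c,X):
    p,T=c;q=T[:3,:3].T@(np.array(X)-T[:3,3]);return np.array([p["cx"]+p["fx"]*q[0]/-q[2],p["cy"]-p["fy"]*q[1]/-q[2]])
def down(yaw):
    a=np.radians(yaw);x=np.array([np.cos(a),np.sin(a),0]);z=np.array([0,0,-1.]);return np.c_[x,np.cross(z,x),z]
E
python3 - <<'E'
from h import *
ct,cs=cam("top"),cam("side")
f=1/1.5
print("grip",plane(ct,534*f,365*f,.142),"tri",tri(ray(ct,534*f,365*f),ray(cs,517*f,215*f)))
print("holder top corners",[plane(ct,u*f,v*f,.063).round(3).tolist() for u,v in((491,338),(546,335),(551,391),(495,395))])
print("ref",plane(ct,331.5*f,337.5*f,.015),plane(cs,394.5*f,347*f,.015))
print("base",[plane(ct,u*f,v*f,.012).round(3).tolist() for u,v in((172,277),(252,260),(270,331),(191,350))])
print("specring",tri(ray(ct,208*f,309*f),ray(cs,299*f,388*f)))
for u,v in((552,285),(610,340),(613,395)):print("look",plane(ct,u*f,v*f,.12))
print(ctrl.current_eef_rot().round(3))
E
```

```text
grip [ 0.4888756  -0.24780323  0.142     ] tri (array([ 0.48962835, -0.24817039,  0.13837589]), [np.float64(0.0009387869693639863), np.float64(0.000938786969363923)])
holder top corners [[0.527, -0.202, 0.063], [0.533, -0.285, 0.063], [0.449, -0.292, 0.063], [0.442, -0.208, 0.063]]
ref [0.5252542  0.04114363 0.015     ] [0.52501842 0.04183114 0.015     ]
base [[0.617, 0.295, 0.012], [0.646, 0.17, 0.012], [0.534, 0.138, 0.012], [0.502, 0.261, 0.012]]
specring (array([0.56244872, 0.22203161, 0.0686396 ]), [np.float64(0.001307527661194331), np.float64(0.0013075276611943301)])
look [ 0.60327592 -0.27960622  0.12      ]
look [ 0.52578318 -0.36236616  0.12      ]
look [ 0.44802178 -0.36549031  0.12      ]
[[ 0.926  0.377 -0.   ]
 [ 0.377 -0.926  0.001]
 [ 0.    -0.001 -1.   ]]
```

```bash
cat >> h.py <<'E'
def toolR(n,yaw):
    "tool z = -n, tool x as near as possible to yaw direction"
    z=-np.array(n)/np.linalg.norm(n);a=np.radians(yaw);x=np.array([np.cos(a),np.sin(a),0]);x-=x@z*z;x/=np.linalg.norm(x);return np.c_[x,np.cross(z,x),z]
def shot(tag):
    c=cam("wrist");im=ctrl.read_camera("wrist");cv2.imwrite(f"pics/{tag}.png",im);np.savez(f"pics/{tag}.npz",T=c[1]);return c,im
def load(tag):
    return (ctrl.camera_params("wrist"),np.load(f"pics/{tag}.npz")["T"]),cv2.imread(f"pics/{tag}.png")
E
python3 - <<'E'
from h import *
a=np.radians(15.5);sx=np.array([np.cos(a),np.sin(a),0]);sp=np.array([.563,.221,.072])
n=np.array([0,0,1])*np.cos(.35)-sx*np.sin(.35)
t=ctrl.current_t
try:
    ctrl.goto([.489,-.248,.26],down(4));print(t());shot("w_probe")
    ctrl.goto([.525,.041,.17],down(10));print(t());shot("w_ref")
    ctrl.goto(sp+.12*n,toolR(n,15.5));print(t());shot("w_spB")
    ctrl.move_l(sp+np.array([0,0,.13])+.09*sx,vel=.2,ori=down(15.5));print(t());shot("w_spA")
except ctrl.MotionError as e:print(e)
ims=[cv2.imread(f"pics/{k}.png") for k in("w_probe","w_ref","w_spB","w_spA")]
cv2.imwrite("pics/mos.png",cv2.resize(np.vstack([np.hstack(ims[:2]),np.hstack(ims[2:])]),(800,600),interpolation=cv2.INTER_AREA))
E
```

```text
1.65
2.8667
3.625
4.55
```

View pics/mos.png

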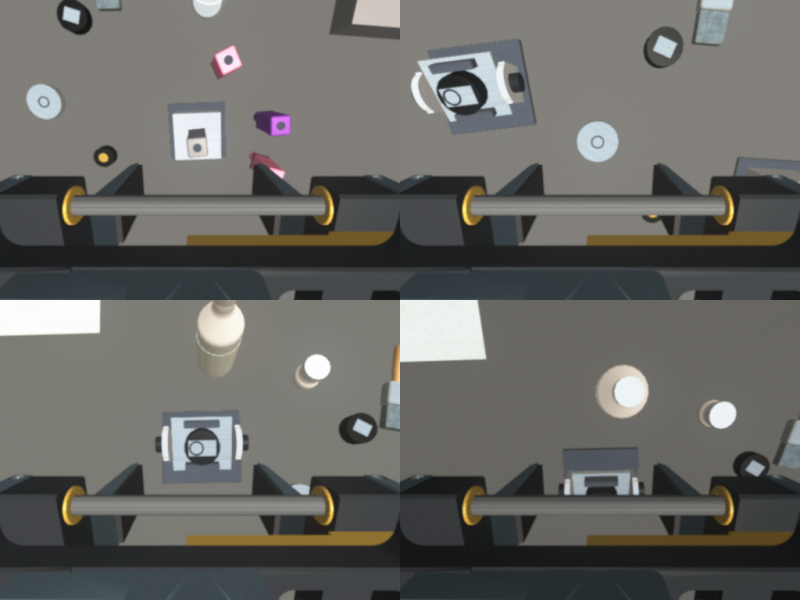

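Wrist mosaic (800×600): the probe grip is at (197,145) in the upper left panel and the reference ring at (597,142) in the upper right. The specimen ring is at (196,448) in the lower left. The fourth view is hidden by the gripper, so I'll take two better specimen views.

Run:
```python
from h import *
a=np.radians(15.5);sx=np.array([np.cos(a),np.sin(a),0]);sp=np.array([.563,.221,.072])
t=ctrl.current_t
def go(tilt,h,off,tag):
    n=np.array([0,0,1])*np.cos(tilt)-sx*np.sin(tilt);R=toolR(n,15.5)
    try: ctrl.goto(sp+h*n+off*R[:,0],R);print(tag,t());return shot(tag)
    except ctrl.MotionError as e:print(tag,e)
go(-.35,.10,-.03,"E");go(.35,.08,-.035,"D")
def crop(tag,X,s,half):
    c,im=load(tag);u,v=pix(c,X).round().astype(int);print(tag,u,v)
    u0,v0=u-half,v-half;k=im[max(v0,0):v+half,u0:u+half];return cv2.resize(k,(400,300) if 0 else (300,300),interpolation=cv2.INTER_CUBIC),(u0,v0)
L=[crop(g,X,0,h) for g,X,h in(("D",sp,38),("E",sp,38),("w_probe",[.489,-.248,.142],38),("w_ref",[.525,.041,.015],38))]
print([o for _,o in L])
cv2.imwrite("pics/crops.png",np.vstack([np.hstack([L[0][0],L[1][0]]),np.hstack([L[2][0],L[3][0]])]))
```

```text
E 5.025
D 6.225
D 253 165
E 253 166
w_probe 252 190
w_ref 252 183
[(np.int64(215), np.int64(127)), (np.int64(215), np.int64(128)), (np.int64(214), np.int64(152)), (np.int64(214), np.int64(145))]
```

View pics/crops.png

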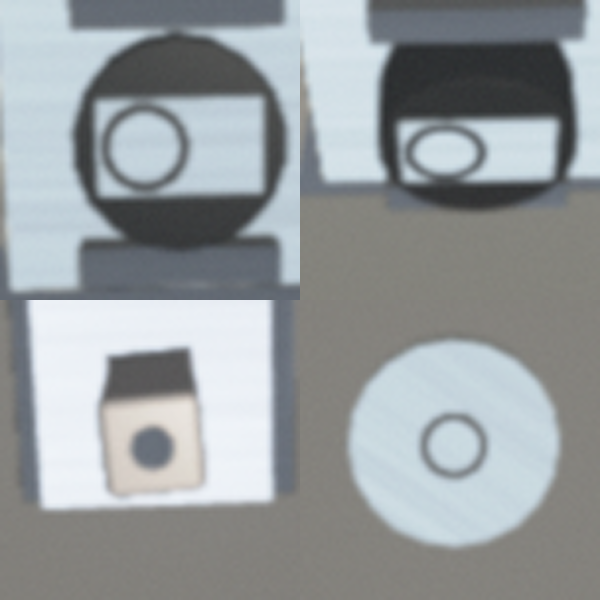

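The crops show the coupon corners and the ring clearly. Ring centres are D (145,147), E (445,152) and reference (453,445). The chosen grip is beige-grey, sits in the silver holder, and has its top centred at (152,447). Next I refine and triangulate.

Run:
```python
from h import *
k=76/300
def toraw(p,o): return np.array(p,float)*k+np.array(o)-.5+.5*k
P={"D":([(95,97),(264,95),(264,195),(97,198)],(145,147),(215,127)),"E":([(98,119),(259,118),(257,184),(101,184)],(145,152),(215,128)),
"w_probe":([(100,104),(197,94),(205,187),(112,195)],(152,147),(214,152)),"w_ref":([],(153,145),(214,145))}
def dat(t):
    c,im=load(t);cs,r,o=P[t];g=cv2.cvtColor(im,cv2.COLOR_BGR2GRAY)
    q=np.array([toraw(x,o) for x in cs],np.float32).reshape(-1,1,2)
    if len(q):
        q2=cv2.cornerSubPix(g,q.copy(),(3,3),(-1,-1),(3,30,.01)).reshape(-1,2);q=q.reshape(-1,2)
        print(t,"shift",np.linalg.norm(q2-q,axis=1).round(2)); 
        q=np.where(np.linalg.norm(q2-q,axis=1)[:,None]<1.2,q2,q)
    return c,q,toraw(r,o)
cD,qD,rD=dat("D");cE,qE,rE=dat("E")
X=[]
for a,b in list(zip(qD,qE))+[(rD,rE)]:
    x,e=tri(ray(cD,*a),ray(cE,*b));X.append(x);print(x.round(4),np.round(e,4))
X=np.array(X);C=X[:4]
print("sides",[np.linalg.norm(C[i]-C[(i+1)%4]).round(4) for i in range(4)])
n=np.cross(C[1]-C[2],C[3]-C[2]);n/=np.linalg.norm(n);n*=np.sign(n[2])
ydir=(C[0]+C[3]-C[1]-C[2]);ydir/=np.linalg.norm(ydir)
print("n",n.round(3),"tilt",np.degrees(np.arccos(n[2])),"lean az",np.degrees(np.arctan2(-n[1],-n[0])),"y yaw",np.degrees(np.arctan2(ydir[1],ydir[0]))-90,"ydz",ydir[2])
ctop=C.mean(0);print("face centre",ctop.round(4),"axis pt",(ctop-.03*n).round(4))
c,q,r=dat("w_probe");print("grip",plane(c,*r,.142).round(4));G=np.array([plane(c,*u,.142) for u in q]);print(G.round(4).tolist(),G.mean(0).round(4));
for i in range(4):
    d=G[(i+1)%4]-G[i];print(np.linalg.norm(d).round(4),((np.degrees(np.arctan2(d[1],d[0]))+45)%90-45).round(1))
c,q,r=dat("w_ref");print("ref",plane(c,*r,.015))
```

```text
D shift [3.26 0.   2.   2.14]
E shift [0.88 0.   2.2  3.37]
[0.5702 0.2359 0.0779] [0.0001 0.0001]
[0.5811 0.1992 0.077 ] [0.0001 0.0001]
[0.5603 0.1926 0.0708] [0.0005 0.0005]
[0.5493 0.23   0.0699] [0.0001 0.0001]
[0.5631 0.2222 0.0734] [0. 0.]
sides [np.float64(0.0383), np.float64(0.0227), np.float64(0.039), np.float64(0.0231)]
n [-0.267 -0.055  0.962] tilt 15.811196966212446 lean az 11.605657446987871 y yaw 16.426456090512545 ydz -6.581768272793175e-05
face centre [0.5652 0.2144 0.0739] axis pt [0.5732 0.2161 0.045 ]
w_probe shift [0.53 0.08 0.   0.  ]
grip [ 0.4902 -0.2481  0.142 ]
[[0.5015, -0.2331, 0.142], [0.5055, -0.2589, 0.142], [0.48, -0.2632, 0.142], [0.476, -0.2381, 0.142]] [ 0.4907 -0.2483  0.142 ]
0.0262 8.8
0.0258 9.5
0.0254 9.1
0.0259 11.2
ref [0.52703185 0.04054933 0.015     ]
```

All checks agree: the tilt axis comes out 45 mm up, the ring sits 8.1 mm from the face centre, and the tilt is about 16°. Now I grasp.

Run:
```python
from h import *
t=ctrl.current_t
R=down(9.5)
ctrl.goto([.4905,-.2483,.22],R);ctrl.move_l([.4905,-.2483,.088],vel=.12)
ctrl.command_gripper(0.0);print(t(),"w",ctrl.current_grip_width()*91,ctrl.current_grasp_force(),ctrl.current_contact_force(),ctrl.current_tool_pos())
ctrl.move_l([.4905,-.2483,.19],vel=.1);ctrl.sleep(.2)
print(t(),"w",ctrl.current_grip_width()*91,ctrl.current_grasp_force(),ctrl.current_contact_force(),ctrl.current_wrist_torque())
ctrl.goto([.526,.041,.16],down(9.5));ctrl.sleep(.2)
for i in range(5):print(ctrl.current_contact_force().round(2));ctrl.sleep(.02)
c,im=shot("held");print(t(),pix(c,[.526,.041,.16-.078]))
cv2.imwrite("pics/held_v.png",cv2.resize(im[100:290,140:370],None,fx=3,fy=3))
```

```text
10.1917 w 27.96918161116637 29.998796582221985 [ 0.14180993  0.66747461 -1.03666913] [ 0.49049479 -0.24826898  0.0879683 ]
11.5583 w 27.80870301624055 29.99861240386963 [ 0.18197095 -0.22364841 -1.50448056] [-0.02244391  0.05834868 -0.02013503]
[ 0.04 -0.82 -2.33]
[ 0.12 -0.59 -1.33]
[-0.19 -0.4  -1.02]
[ 0.81 -1.27 -1.18]
[-0.06 -0.02 -1.18]
13.0167 [251.78116808 200.68844467]
```

View pics/held_v.png

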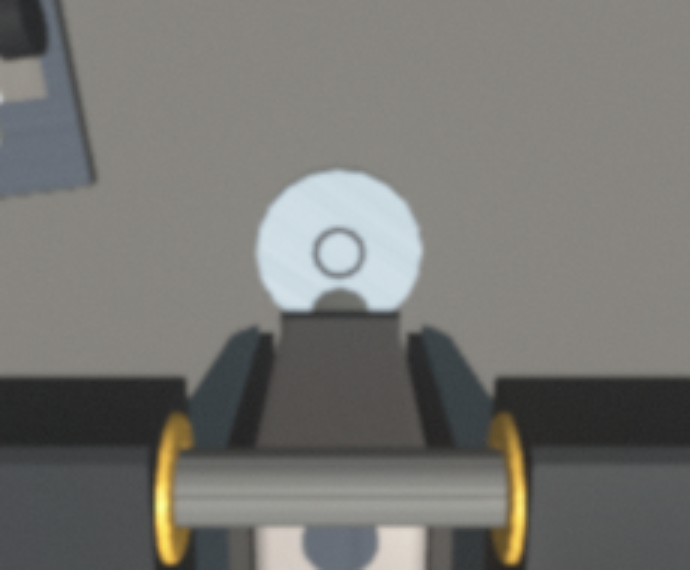

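The probe is held upright and centred (image column 253 raw), and the reference ring is ahead at crop (339,252). Now the reference press.

```bash
cat >> h.py <<'E'
def favg(n=25,dt=.01):
    F=[]
    for _ in range(n):F.append(ctrl.current_contact_force());ctrl.sleep(dt)
    return np.mean(F,0)
E
python3 - <<'E'
from h import *
t=ctrl.current_t
ctrl.move_l([.526,.041,.104],vel=.1);ctrl.sleep(.3);F0=favg(40);print("F0",F0.round(2),t())
for i in range(3):
    hit=ctrl.move_l([.526,.041,.086],vel=.008,contact_N=2.5);z=ctrl.current_tool_pos()[2];print(hit,z.round(4),t())
    if not hit or z<.0955:break
F=favg(10);print("dF",(F-F0).round(2))
ctrl.move_l([.526,.041,.088],vel=.008);print(t());F=favg(60);print("hold dF",(F-F0).round(2),"z",ctrl.current_tool_pos()[2].round(4),t(),ctrl.current_wrist_torque().round(3))
E
```

```text
F0 [ 0.16  0.07 -1.54] 14.3583
True 0.0915 15.8
dF [0.97 0.13 2.75]
16.4583
hold dF [ 1.18 -0.15  4.38] z 0.088 16.9583 [ 0.023 -0.315  0.006]
```

Run:
```python
from h import *
im=ctrl.read_camera("side");ctrl.sleep(1.9);F=favg(20);print(F,ctrl.current_t(),ctrl.current_tool_pos())
c=cam("side");a=pix(c,[.526,.041,.015]);b=pix(c,[.526,.041,.11]);print(a,b)
u,v=a.astype(int);u0,v0=u-60,v-90;cv2.imwrite("pics/press_side.png",cv2.resize(im[v0:v0+120,u0:u0+120],None,fx=5,fy=5,interpolation=cv2.INTER_CUBIC));print((a-[u0,v0])*5,(b-[u0,v0])*5)
```

```text
[ 1.71104275 -0.14183876  3.02452719] 19.075 [0.52604063 0.04098101 0.08801226]
[262.91967914 230.92280277] [263.26121277 207.98023269]
[304.59839572 454.61401387] [306.30606384 339.90116343]
```

View pics/press_side.png

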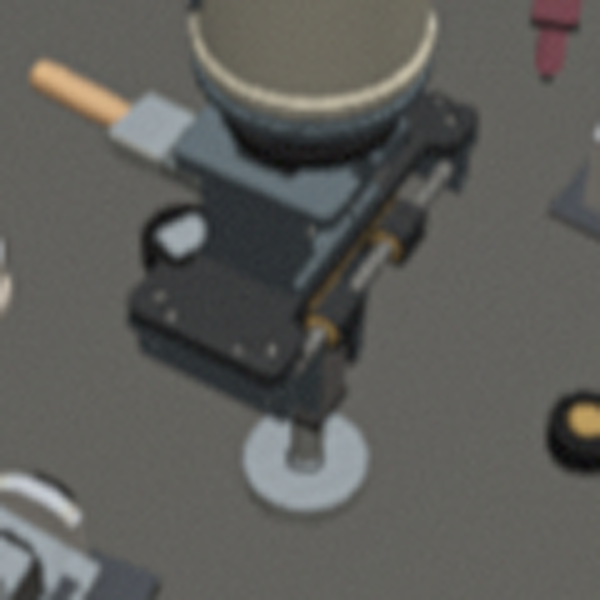

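Side view: the foot is at about (306,460), in the middle of the disc (306,458), and the barrel is upright. Held for over 2 s. Next is the specimen.

Run:
```python
from h import *
t=ctrl.current_t
ctrl.move_l([.526,.041,.10],vel=.05);ctrl.move_l([.526,.041,.21],vel=.15)
a=np.radians(16.2);th=np.radians(16.2);sp=np.array([.563,.222,.0735])
n=np.array([-np.sin(th)*np.cos(a),-np.sin(th)*np.sin(a),np.cos(th)]);R=toolR(n,16.2)
ctrl.goto(sp+.15*n,R);ctrl.move_l(sp+.092*n,vel=.08);ctrl.sleep(.4);F0=favg(50);print("F0",F0.round(2),t(),"w",ctrl.current_grip_width()*91)
d=lambda:(np.array(ctrl.current_tool_pos())-sp)@n
for i in range(4):
    hit=ctrl.move_l(sp+.071*n,vel=.008,contact_N=2.5);print(hit,d().round(4),t())
    if not hit or d()<.0815:break
F=favg(15);print("dF",(F-F0).round(2),"axial",((F-F0)@n).round(2))
np.savez("st.npz",F0=F0,n=n,sp=sp)
```

```text
F0 [ 0.09 -0.07 -1.56] 22.75 w 28.108741803558562
True 0.0763 24.5
dF [0.42 0.3  2.89] axial 2.64
```

Run:
```python
from h import *
s=np.load("st.npz");F0,n,sp=s["F0"],s["n"],s["sp"]
ctrl.move_l(sp+.0726*n,vel=.006);ctrl.sleep(.3);F=favg(60)-F0
print("dF",F.round(2),"axial",(F@n).round(2),"lateral",(F-F@n*n).round(2),ctrl.current_t(),ctrl.current_wrist_torque().round(3))
im=ctrl.read_camera("side");c=cam("side");a=pix(c,sp);b=pix(c,sp+.1*n);u,v=a.astype(int);u0,v0=u-60,v-80
cv2.imwrite("pics/press2.png",cv2.resize(im[v0:v0+120,u0:u0+120],None,fx=5,fy=5,interpolation=cv2.INTER_CUBIC));print((a-[u0,v0])*5,(b-[u0,v0])*5)
```

```text
dF [-3.41 -1.08  3.86] axial 4.71 lateral [-2.15 -0.72 -0.66] 26.1833 [-0.286  0.897  0.003]
[301.67277835 401.63261057] [332.23806689 304.38138902]
```

View pics/press2.png

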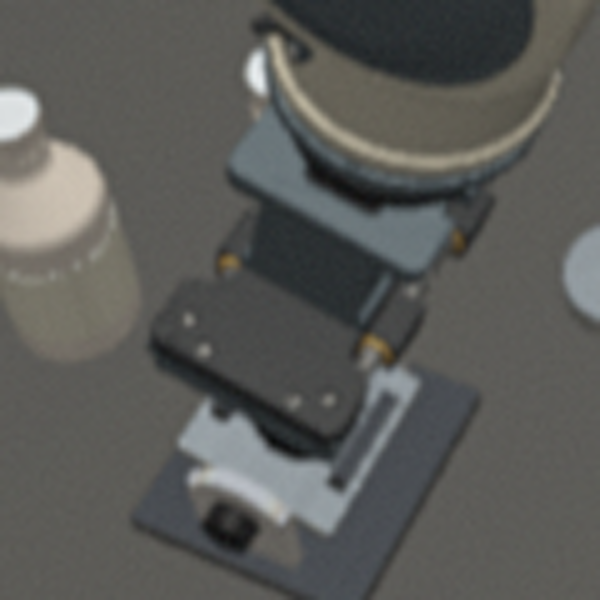

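The side view shows the gripper over the specimen with the foot hidden. Bottle and stage are untouched. There is an unexpected lateral load of about 2.4 N, so I'll check the pose errors and relieve it.

Run:
```python
from h import *
s=np.load("st.npz");F0,n,sp=s["F0"],s["n"],s["sp"];R=toolR(n,16.2)
def rep(l):
    F=favg(30)-F0;p=ctrl.current_tool_pos();print(l,"F tool",(R.T@F).round(2),"perr mm",(R.T@(np.array(p)-sp-.0726*n)*1e3).round(2),"ang",np.degrees(cv2.Rodrigues(R.T@ctrl.current_eef_rot())[0].ravel()).round(2),round(ctrl.current_t(),2),"w",(ctrl.current_grip_width()*91).round(2))
rep("now")
ctrl.move_l(sp+.0726*n-.0003*R[:,0],vel=.002);ctrl.sleep(.2);rep("-0.3")
ctrl.move_l(sp+.0726*n-.0006*R[:,0],vel=.002);ctrl.sleep(.2);rep("-0.6")
```

```text
Traceback (most recent call last):
AttributeError: 'float' object has no attribute 'round'
```

Run:
```python
from h import *
s=np.load("st.npz");F0,n,sp=s["F0"],s["n"],s["sp"];R=toolR(n,16.2)
def rep(l):
    F=favg(30)-F0;p=ctrl.current_tool_pos();print(l,"F tool",(R.T@F).round(2),"perr mm",(R.T@(np.array(p)-sp-.0726*n)*1e3).round(2),"ang",np.degrees(cv2.Rodrigues(R.T@ctrl.current_eef_rot())[0].ravel()).round(2),round(ctrl.current_t(),2),"w",round(ctrl.current_grip_width()*91,2))
rep("now")
ctrl.move_l(sp+.0726*n-.0003*R[:,0],vel=.002);ctrl.sleep(.2);rep("-0.3")
ctrl.move_l(sp+.0726*n-.0006*R[:,0],vel=.002);ctrl.sleep(.2);rep("-0.6")
```

```text
now F tool [-2.95 -0.04 -4.64] perr mm [-0.   -0.02 -0.02] ang [ 0.   -0.08 -0.  ] 26.73 w 28.04
-0.3 F tool [-1.25 -0.16 -4.66] perr mm [-0.12  0.01 -0.02] ang [-0.   -0.07 -0.  ] 27.43 w 27.46
-0.6 F tool [ 1.32 -0.22 -4.61] perr mm [-0.33  0.01 -0.05] ang [ 0.   -0.06 -0.  ] 28.13 w 27.38
```

Run:
```python
from h import *
s=np.load("st.npz");F0,n,sp=s["F0"],s["n"],s["sp"];R=toolR(n,16.2)
ctrl.move_l(sp+.0726*n-.00045*R[:,0],vel=.002);ctrl.sleep(.2);F=favg(30)-F0;print("F tool",(R.T@F).round(2),ctrl.current_t())
c,im=shot("press_w")
p=ctrl.camera_params("wrist");ct=(p,p["T_tool_cam"])
print("pred lower front edge",pix(ct,[.014,-.014,.026]),pix(ct,[.014,.014,.026]),"1deg:",pix(ct,[.0148,0,.026])-pix(ct,[.014,0,.026]))
h=cv2.imread("pics/held.png")
k=lambda i:cv2.resize(i[130:240,195:310],None,fx=3.4,fy=3.4,interpolation=cv2.INTER_CUBIC)
cv2.imwrite("pics/cmp.png",np.hstack([k(h),k(im)]))
```

```text
F tool [ 2.16 -0.4  -4.62] 28.8333
pred lower front edge [233.41853242 202.07655927] [271.58844817 202.076051  ] 1deg: [-5.71636651e-04 -1.04718842e+00]
```

View pics/cmp.png

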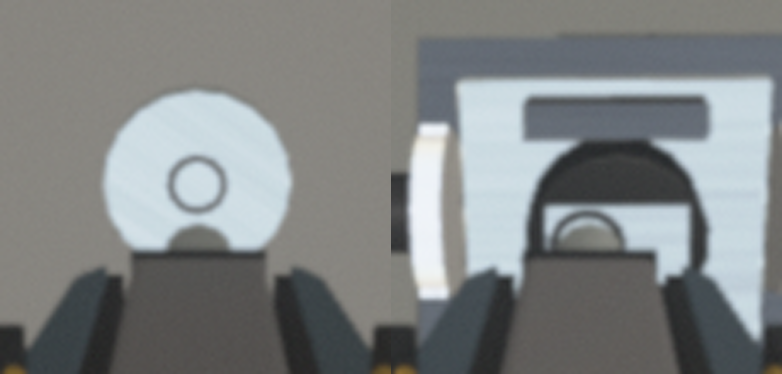

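Barrel and ring centre share a column (588 of the crop), and the ring's top shows evenly around the barrel. The grip edge is at the same row as before (254), so the probe has not turned in the grip. Next I compare the ring's row with its prediction and watch the lateral force.

Run:
```python
from h import *
s=np.load("st.npz");F0,n,sp=s["F0"],s["n"],s["sp"];R=toolR(n,16.2)
c,_=load("press_w")
for k in(.008,.009):print("pred ring top",pix(c,sp+k*R[:,0]),"seen 253,192.4")
def rep():F=favg(30)-F0;p=ctrl.current_tool_pos();print((R.T@F).round(2),(R.T@(np.array(p)-sp-.0726*n)*1e3).round(2),round(ctrl.current_t(),2))
for i in range(3):rep()
```

```text
pred ring top [252.60904895 193.22086745] seen 253,192.4
pred ring top [252.60854236 192.14500398] seen 253,192.4
[ 2.27 -0.16 -4.73] [-0.44  0.   -0.  ] 29.13
[ 2.09 -0.18 -4.5 ] [-0.45  0.01 -0.  ] 29.38
[ 2.09 -0.07 -4.44] [-0.46 -0.02 -0.02] 29.63
```

Position matches to within 1 mm. My corner picks only fix the tilt to about ±2°, so I refine it offline from sub-pixel coupon edges.

Run:
```python
from h import *
def edges(tag,cols,r0,r1):
    c,im=load(tag);g=cv2.GaussianBlur(cv2.cvtColor(im,cv2.COLOR_BGR2GRAY).astype(float),(1,3),0);out=[]
    for r,s in((r0,1),(r1,-1)):
        rr=[]
        for u in cols:
            w=np.arange(r-4,r+5);d=np.clip(s*(g[w+1,u]-g[w-1,u])/2,0,None);d[d<.3*d.max()]=0;rr.append((w*d).sum()/d.sum())
        out.append(np.polyfit(cols,rr,1));print(tag,r,np.std(np.array(rr)-np.polyval(out[-1],cols)).round(3))
    return c,out
cD,eD=edges("D",np.arange(265,280),151,176)
cE,eE=edges("E",np.arange(264,277),158,174)
def isect(i,uD):
    # plane of E's edge line, met by D's ray
    o,_=ray(cE,0,0);a=ray(cE,264,np.polyval(eE[i],264))[1];b=ray(cE,277,np.polyval(eE[i],277))[1];m=np.cross(a,b)
    oD,d=ray(cD,uD,np.polyval(eD[i],uD));return oD+d*((o-oD)@m)/(d@m)
for u in(266,272,278):
    A,B=isect(0,u),isect(1,u);v=A-B;print(A.round(4),B.round(4),"w",np.linalg.norm(v).round(4),"tilt",np.degrees(np.arctan2(v[2],np.hypot(v[0],v[1]))).round(2))
```

```text
D 151 0.132
D 176 0.071
E 158 0.007
E 174 0.07
[0.5771 0.2125 0.0766] [0.5567 0.2066 0.0701] w 0.0222 tilt 17.07
[0.5787 0.2074 0.0768] [0.5583 0.2014 0.07  ] w 0.0223 tilt 17.74
[0.5802 0.2023 0.0771] [0.5598 0.1962 0.07  ] w 0.0224 tilt 18.4
```

Width 22.3 mm (nominal 22), tilt about 17.5°. I back off, press again at 17.3°, trim out the lateral load, and hold.

Run:
```python
from h import *
s=np.load("st.npz");n0,sp=s["n"],s["sp"]
a=np.radians(16.2);th=np.radians(17.3)
n=np.array([-np.sin(th)*np.cos(a),-np.sin(th)*np.sin(a),np.cos(th)]);R=toolR(n,16.2)
ctrl.move_l(sp+.088*n0,vel=.03);ctrl.move_l(sp+.086*n,vel=.02,ori=R);ctrl.sleep(.4);F0=favg(50)
ctrl.move_l(sp+.0727*n,vel=.008);ctrl.sleep(.4)
def rep():
    F=R.T@(favg(40)-F0);p=R.T@(np.array(ctrl.current_tool_pos())-sp)*1e3;print(F.round(2),p.round(2),round(ctrl.current_t(),2));return F
F=rep();off=0
for i in range(3):
    if abs(F[0])<.7:break
    off+=np.clip(F[0]/11e3,-.0003,.0003);ctrl.move_l(sp+.0727*n+off*R[:,0],vel=.002);ctrl.sleep(.5);F=rep()
print("off",off)
np.savez("st2.npz",F0=F0,n=n,sp=sp,off=off)
```

```text
[-0.58 -0.11 -4.44] [ 2.000e-02  0.000e+00 -7.269e+01] 33.94
off 0
```

Run:
```python
from h import *
s=np.load("st2.npz");ctrl.sleep(2.2);F=favg(40)-s["F0"];print(F@s["n"],ctrl.current_t(),ctrl.current_grip_width()*91)
print(ctrl.sign_off())
```

```text
4.48186748262298 36.475 27.56681963289641
the job is handed in; nothing more can be done
None
```

I checked the probe on the reference block (about 4.4 N for over 2 s), then pressed it inside the specimen ring at about 17° tilt. I handed the job in at 36.5 s with it still held there at about 4.5 N, foot roughly half in. On the specimen I backed off once and pressed again to correct the tilt. I did not take a final picture to confirm that the other things on the bench are undisturbed.

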